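# Push the flow meter home into its locating fence

### The arm

A 7-joint arm with a two-finger parallel gripper is mounted at the origin on a cart in front of the work surface, level with it; the furniture and walls round the work are solid. World frame = base frame: x ahead of the robot, y to its left, z up, the work surface at z = 0. Lengths are in mm, angles in rad, forces in N, time in s.
With the tool pointing down it reaches from about 425 to 875 mm from the base axis. Payload 9.9 kg.
Tool frame: the origin (TCP) lies at the very end of the fingers, on their centre line; the grasp point (between the pads) lies 19 mm behind it (bot.grip_depth is the z of the grasp point in the tool frame, in mm); z points along the fingers, y is the line along which they close (so a half turn about z gives the same grasp; the last joint's range is limited). The gripper opens to 85 mm and grips with 20 to 120 N. Pads are 22 mm wide; open, the fingers measure 114 mm over their backs; the gripper's body (76 mm by 85 mm) begins 54 mm behind the grasp point. The pads swing forward as they close: fully open they stand 13 mm farther back than shut.
Start: joints at [1.089, 0.576, 0.025, 1.437, -0.015, 1.129, -0.057], TCP at [261.494, -622.294, 231.289] pointing down, gripper open.
Joint ranges: [-2.76, 2.76], [-0.34, 2.15], [-1.52, 1.57], [0.19, 2.46], [-1.09, 4.23], [0.17, 1.99], [-2.82, 2.82]. Speed limits (rad/s): [2.22, 2.22, 3.01, 3.01, 3.14, 3.14, 3.14].

### API

Orientations are given as [roll, pitch, yaw] about the fixed x, y, z axes, in that order (R = Rz(yaw) Ry(pitch) Rx(roll)).
In Python, from station import bot gives the robot as it stands.
- The arm moves only by the tool arm_command, never from a script. Its argument "targets" is a list that holds one entry, the list of rows, each a list of 7 numbers: the finger opening in mm, from 0 to 85.4, then the shift along the tool's x, y, z in units of 30 mm (1.0 is 30 mm), then the turn, a rotation vector about the tool's x, y, z in degrees. In form: [[[hand, x, y, z, wx, wy, wz], ...]]. A call has 1 to 12 rows; each row shifts and turns the commanded pose from where the row before left it, along the tool's axes as they then stand; what a row does not reach is not made up. A row lasts 1/10 s, in which the tool goes at most 50 mm and 8.59 degrees, less where a joint would pass 70% of its speed; a pose out of reach is approached as far as the arm can. A call is refused whole if a number of a shift passes 1 or a number of a turn 8.59, either way. A call with a gripper value outside its range is refused whole. The fingers move at their own pace and stop on an object; "newtons" is the grip in N (left out, the last holds). Time passes only in rows, so rows that do not move let the fingers close. It gives the time, the measured TCP pose, the force, the opening and the grip force at its end, in the units of the state.
- bot.get_obs(): the state, without advancing time (a new reading comes with each control period).
- bot.grab_frame(name): name is "scene" or "side" or "wrist"; returns the picture (400x640x3 uint8, red, green, blue); there is no depth.
- bot.camera_params(name): a dict with "camera_matrix" (3x3 intrinsics, pixels), "extrinsics" (4x4, takes a point from world to camera coordinates); the wrist camera has in their place "tool_from_camera" (4x4, takes a point from camera to tool coordinates, whose origin is the TCP and whose axes are the flange's). Camera axes: x right, y down, z forward; pixel columns grow to the right and rows downward; lengths in mm; the calibration is good to about 2 mm. A picture is of the moment at which its call begins: read the wrist's pose just before it. camera_params takes no time and is no camera call.
- bot.finish_job(): hands the job in; it is judged then, once.
The state is a dict: "clock": time; "qpos": joint angles; "joint_vel": joint speeds; "joint_torque": joint torques, N m; "ee_pos": TCP position; "orientation": TCP orientation; "wrist_force": force on the tool from outside, world axes, zero at the start; "ft_torque": the same for the moment, N m; "gripper_width": finger opening in mm; "finger_force": force on a finger pad.
Only numpy, scipy, OpenCV 4.12 (cv2) and the standard library are available. Lean on these libraries where they do the work, as an engineer would, in place of code of your own. Each camera call takes 0.05 s, during which the arm holds its last target. There are 200 camera calls.

### The job

Push the yellow flow meter along the bench into the inner corner of the low L-shaped aluminium fence, so that its long side lies flush along the long rail and its dial end (the end without the two brass stubs) is up against the short end stop. Only push it with your fingertips or the outside of your fingers: do not take it between the fingers, lift it or tip it. Leave the round tin, the amber bottle and the marker where they are, and finish with the hand clear of everything.

Things in the scene. Friction and masses are not known exactly. Their poses are not given: they have to be found in the camera images.
- flow_meter: Yellow box, black dial on top, 0.15-0.32 kg. Origin on the bench under its long centre line, x along its length. Solid: x -66 to +51, y -31 to +31, z 0 to 26 mm; dial at x = -30 to z = 35. Two brass stubs at the +x end (to x = 67) cannot be felt. The x = -66 (dial) end starts facing the end stop within 0.45 rad. Home: origin at x = -31, y = -66 mm in the fence frame, x axis along fence -y.
- fence: L of aluminium bar with orange line on the inner top edges, fixed, 22 mm high (screws 26). Origin: inner corner on the bench, z up; x away from the robot, y left (within 0.3 rad). Long rail: inner face x = 0, from y = +16 to -199 mm, thick to x = +16. End stop: inner face y = 0, from x = -8 to -80 mm, thick to y = +16. The meter belongs at x < 0, y < 0.
- septa_tin: Low round light grey tin with a red disc on its lid, 65 mm across, 26 mm high, standing to the left of the end stop; origin under its centre. Bystander.
- bottle_amber: Amber bottle with a black cap, 63 mm across, 125 mm high, standing behind the long rail; origin under its centre. Bystander.
- marker: Marker pen, black with a red cap, 125 mm long, 16 mm thick, lying to the right of the work; origin under its middle, y along its length. Bystander.
Things that resemble listed ones, but are neither listed nor needed, are in the scene too. Of the things shaped like the flow_meter, the yellow one is meant.

How it is judged (in metres and radians):
At the end, for the whole second after the job is handed in: The flow meter lies flat and at rest in the fence's inner corner: its long side within 4 mm of the long rail, its end within 4 mm of the end stop, and its long axis parallel to the long rail within 0.045 rad (x of flow_meter in the frame of fence between -0.035 and -0.027 m and y of flow_meter in the frame of fence between -0.07 and -0.062 m and angle between the x axis of flow_meter and the y axis of fence, either way round below 0.045 rad and angle between flow_meter's own z axis and vertical below 0.05 rad and height (world z) of flow_meter below 0.004 m and linear speed of flow_meter below 0.01 m/s); the robot touches nothing.
It fails at once if the flow meter is lifted or tipped (raised more than 8 mm or tilted more than 0.2 rad) (height (world z) of flow_meter above 0.008 m or angle between flow_meter's own z axis and vertical above 0.2 rad).
It fails at once if the flow meter is taken between the fingers (the grasp point is down inside the meter's outline) (x of the grasp point in the frame of flow_meter between -0.055 and 0.042 m and y of the grasp point in the frame of flow_meter between -0.026 and 0.026 m and z of the grasp point in the frame of flow_meter below 0.036 m and contact force between the fingers and flow_meter above 0.5 N).
It fails at once if the round tin, the amber bottle or the marker is moved more than 20 mm (distance of any of septa_tin, bottle_amber, marker from where it was at the start of the episode above 0.02 m).
It also fails if it takes over 58 s, if anything falls off the work surface, if the arm or the gripper's body presses on something with over 40 N, if the wrist force passes 120 N, or if a joint passes its speed limit or range.

## Working session

There is one attempt and no reset: what is moved stays moved. The work goes in short steps, Python scripts to look and compute and a tool call to move; the robot and the scene stay as the last step left them, time stands still between calls to the robot, and variables do not carry over. Pictures are saved under pics/ and viewed, at most 10 in all, crops included, and the job is handed in when it is done.

Besides the shell and the picture viewer there is one more tool, called after "Call:" as name(argument=value, ...) on one line, values as JSON. arm_command: Moves the arm, as the interface text tells. Its arguments: {"type":"object","properties":{"targets":{"type":"array","items":{"type":"array","items":{"type":"array","items":{"type":"number"}}}},"newtons":{"type":"number"}},"required":["targets"]}

```bash
mkdir -p pics; cat > h.py <<'E'
import numpy as np, cv2
from station import bot
from scipy.spatial.transform import Rotation as R
def cam(n):
    p=bot.camera_params(n); return np.array(p["camera_matrix"]),np.array(p["extrinsics"])
def ray(n,uv,z):
    K,E=cam(n); Ri=E[:3,:3].T; c=-Ri@E[:3,3]
    d=(Ri@np.linalg.inv(K)@np.c_[np.atleast_2d(uv),np.ones(len(np.atleast_2d(uv)))].T).T
    return c+d*((z-c[2])/d[:,2])[:,None]
def proj(n,P):
    K,E=cam(n); q=(E[:3,:3]@np.atleast_2d(P).T).T+E[:3,3]; q=(K@q.T).T; return q[:,:2]/q[:,2:]
E
python3 - <<'E'
from h import *
a=bot.grab_frame("scene");b=bot.grab_frame("side")
for n,i in(("scene",a),("side",b)):
    cv2.imwrite(f"pics/{n}0.png",i[:,:,::-1])
    K,E=cam(n); print(n,-E[:3,:3].T@E[:3,3],E[2,:3])
print(bot.get_obs(),bot.grip_depth)
E
```

```text
scene [131.20933756 360.34803577 488.08761672] [ 0.54743156 -0.66975102 -0.5017492 ]
side [  221.80884785 -1274.61830064   571.80331719] [ 0.31171095  0.84594511 -0.43268135]
{'clock': 0.1, 'qpos': array([ 1.08922566,  0.57647447,  0.02487052,  1.43780002, -0.01500122,
        1.1289821 , -0.05649038]), 'joint_vel': array([ 0.00030331, -0.0003158 , -0.00166042, -0.00389211, -0.00016211,
        0.00143459, -0.00062171]), 'joint_torque': array([ 7.25875434e-03, -7.67295671e+01,  2.25867167e+00, -2.86601883e+01,
        1.59641553e-02,  8.67478957e-03,  5.65521339e-05]), 'ee_pos': array([ 261.31609052, -621.94492585,  230.52009479]), 'orientation': array([-3.14011628e+00,  8.75576818e-05,  3.97793215e-01]), 'wrist_force': array([ 0.33068263, -0.49170353,  0.01173413]), 'ft_torque': array([-0.00672935, -0.03850078, -0.01068612]), 'finger_force': 0.0, 'gripper_width': 85.18423961772207} -18.700000000000003
```

View pics/scene0.png

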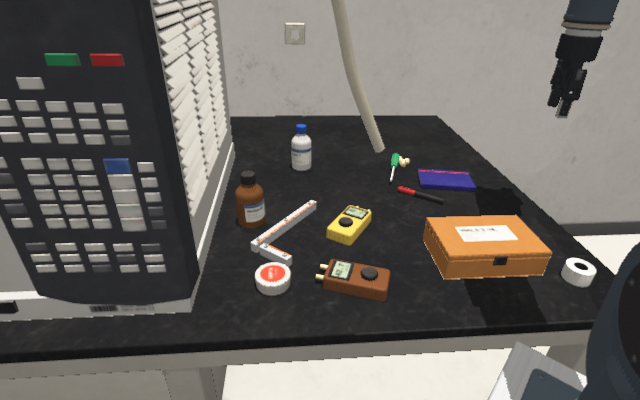

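View pics/side0.png

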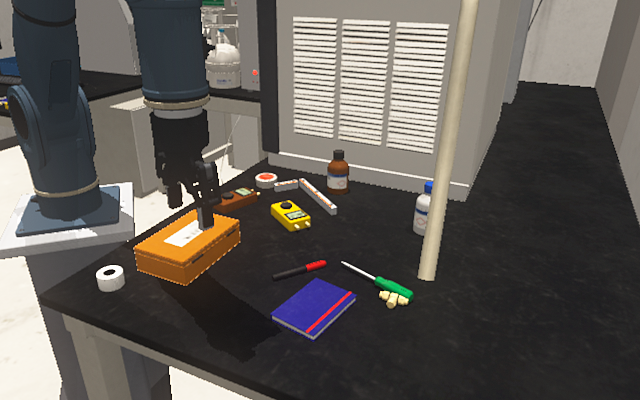

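The scene view shows the yellow meter at about (350,224), the fence corner near (258,246), its far end near (315,204), the tin at (273,278) and the bottle at (250,205). The brown meter at (357,279) is a decoy. Next I enlarge that area for corner positions.

```bash
python3 - <<'E'
from h import *
a=cv2.imread("pics/scene0.png");b=cv2.imread("pics/side0.png")
A=cv2.resize(a[190:300,235:395],None,fx=5,fy=5,interpolation=cv2.INTER_CUBIC)
B=cv2.resize(b[165:265,225:355],None,fx=6,fy=6,interpolation=cv2.INTER_CUBIC)
for i in range(0,160,20): cv2.putText(A,str(235+i),(i*5,10),0,.35,(0,255,0)); cv2.line(A,(i*5,12),(i*5,18),(0,255,0))
for i in range(0,110,10): cv2.putText(A,str(190+i),(0,i*5+4),0,.35,(0,255,0))
cv2.imwrite("pics/A.png",A);cv2.imwrite("pics/B.png",B)
E
```

```text
(no output)
```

View pics/A.png

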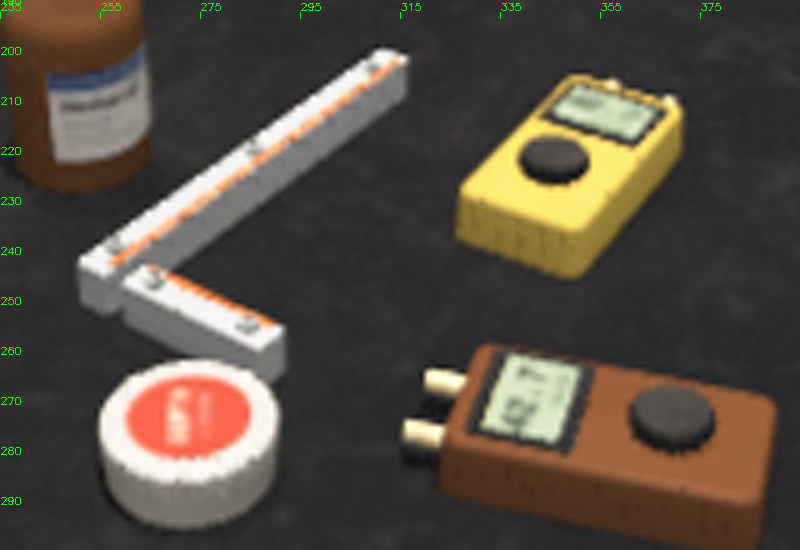

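View pics/B.png

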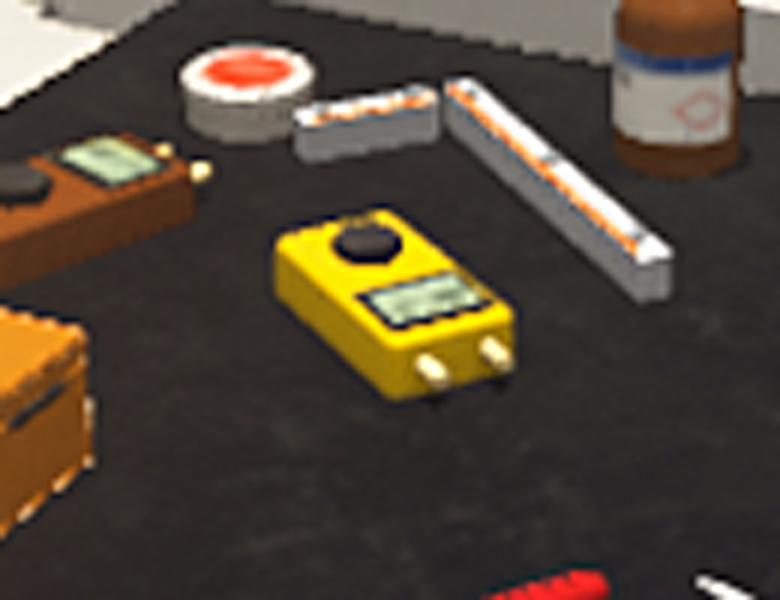

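```bash
cat >> h.py <<'E'
def orange(n,img,roi):
    h=cv2.cvtColor(img,cv2.COLOR_RGB2HSV); x0,y0,x1,y1=roi
    m=cv2.inRange(h,(4,110,130),(22,255,255)); k=np.zeros_like(m); k[y0:y1,x0:x1]=m[y0:y1,x0:x1]; v,u=np.nonzero(k); return ray(n,np.c_[u,v],22)[:,:2]
def meter(n,img,roi,vmin):
    h=cv2.cvtColor(img,cv2.COLOR_RGB2HSV); x0,y0,x1,y1=roi; k=np.zeros(h.shape[:2],np.uint8)
    k[y0:y1,x0:x1]=cv2.inRange(h,(22,90,vmin),(34,255,255))[y0:y1,x0:x1]
    c=np.vstack(cv2.findContours(k,0,2)[0]); hull=cv2.convexHull(c)[:,0]
    return cv2.minAreaRect(ray(n,hull,26)[:,:2].astype(np.float32))
E
python3 - <<'E'
from h import *
I={n:cv2.imread(f"pics/{n}0.png")[:,:,::-1].copy() for n in("scene","side")}
np.set_printoptions(precision=1,suppress=True)
for n,rl,rs in(("scene",(255,198,320,244),(264,241,294,258)),("side",(300,178,335,208),(276,178,297,188))):
    for r in(rl,rs):
        P=orange(n,I[n],r); vx,vy,x,y=cv2.fitLine(P.astype(np.float32),cv2.DIST_HUBER,0,.01,.01).ravel()
        t=(P-[x,y])@[vx,vy]; q=(P-[x,y])@[-vy,vx]; print(n,len(P),np.array([x,y]),"ang",round(float(np.arctan2(vy,vx)),3),np.array([x,y])+t.min()*np.array([vx,vy]),np.array([x,y])+t.max()*np.array([vx,vy]),"w",q.std())
    for vm in(150,190,215,230):
        try: m=meter(n,I[n],(320,200,380,250) if n=="scene" else (265,195,315,235),vm); print(vm,m, cv2.boxPoints(m).ravel())
        except Exception as e: print(vm,"none")
# picked points
print(ray("scene",[[289,276]],0), "tin lid", ray("scene",[[235+188/5,190+418/5]],26), ray("side",[[225+250/6,165+70/6]],26))
print("bottle base scene/side",ray("scene",[[250,227]],0),ray("side",[[338,193]],0))
print("marker",ray("side",[[274,277],[326,264]],8),ray("scene",[[399,188],[442,201]],8))
print("brown",ray("scene",[[235+485/5,190+345/5],[235+775/5,190+395/5],[235+750/5,190+500/5],[235+445/5,190+455/5]],26))
print("pole base",ray("side",[[428,278]],0),ray("scene",[[380,150]],0))
print("box top",ray("side",[[136,248],[207,208],[240,215],[190,265]],60))
E
```

```text
scene 54 [ 633.2 -153.7] ang -1.472 [621.5 -36.2] [ 639.9 -222.3] w 1.09630196640545
scene 32 [578.8 -47.7] ang 0.119 [546.7 -51.5] [598.5 -45.3] w 1.2039786124492646
150 ((523.2386474609375, -218.15133666992188), (65.70085144042969, 135.72039794921875), 11.533695220947266) [ 477.5 -158.2  504.6 -291.2  569.  -278.1  541.9 -145.1]
190 ((527.5485229492188, -226.2875213623047), (58.28244400024414, 117.53372955322266), 10.334486961364746) [ 488.3 -173.7  509.4 -289.3  566.8 -278.9  545.7 -163.2]
215 ((527.9498291015625, -226.68910217285156), (57.636966705322266, 116.59957885742188), 10.334474563598633) [ 489.1 -174.5  510.1 -289.2  566.8 -278.9  545.8 -164.2]
230 ((527.5235595703125, -226.58468627929688), (54.58230209350586, 114.06755065917969), 10.236645698547363) [ 490.5 -175.3  510.8 -287.6  564.5 -277.9  544.2 -165.6]
side 60 [ 635.9 -142.1] ang -1.471 [625.1 -34.3] [ 645.7 -239.7] w 1.698460417919721
side 19 [580.5 -50.9] ang 0.078 [551.9 -53.1] [605.9 -48.9] w 2.7172231770791058
150 ((528.1493530273438, -251.6441192626953), (75.62384033203125, 152.76437377929688), 10.2259311676025
[... 369 characters left out ...]
2.8  551.5 -170.5]
230 ((535.1948852539062, -247.4891357421875), (58.12406539916992, 144.43850708007812), 10.300145149230957) [ 493.7 -181.6  519.5 -323.7  576.7 -313.3  550.9 -171.2]
[[520.1 -23.7   0. ]] tin lid [[526.   11.7  26. ]] [[534.5   5.3  26. ]]
bottle base scene/side [[699.5 -81.9   0. ]] [[ 716.3 -119.5    0. ]]
marker [[ 423.3 -483.1    8. ]
 [ 543.1 -472.1    8. ]] [[ 535.6 -460.4    8. ]
 [ 419.1 -473.8    8. ]]
brown [[ 471.4  -91.7   26. ]
 [ 372.8 -140.6   26. ]
 [ 350.7  -87.4   26. ]
 [ 444.   -34.9   26. ]]
pole base [[ 732.7 -580.3    0. ]] [[ 724.3 -664.9    0. ]]
box top [[ 162.3 -363.3   60. ]
 [ 327.6 -221.9   60. ]
 [ 395.9 -284.    60. ]
 [ 260.3 -463.8   60. ]]
```

Call:
arm_command(targets=[[[60,0,0,0,0,0,8.55],[60,0,0,0,0,0,8.55],[60,0.6,-0.9,0,0,0,0],[60,0.6,-0.9,0,0,0,0],[60,0.6,-0.9,0,0,0,0],[60,0.6,-0.9,0,0,0,0],[60,0.6,-0.9,0,0,0,0],[60,0.6,-0.9,0,0,0,0],[60,0.6,-0.9,0,0,0,0],[60,0.6,-0.9,0,0,0,0],[60,0.6,-0.9,0,0,0,0],[60,0.6,-0.9,0,0,0,0]]], newtons=20)

```text
clock: 1.3
ee_pos: [414.1, -334.4, 231.1]
orientation: [-3.141, 0.0, 0.099]
wrist_force: [1.1, -0.2, 0.6]
gripper_width: 60.0
finger_force: 0.0
```

Call:
arm_command(targets=[[[60,0.5,-0.76,0,0,0,0],[60,0.5,-0.76,0,0,0,0],[60,0.5,-0.76,0.5,0,0,0],[60,0.45,-0.77,0.8,0,0,0],[60,0,0,0.8,0,0,0],[60,0,0,0.8,0,0,0],[60,0,0,0.8,0,0,0],[60,0,0,0.8,0,0,0],[60,0,0,0.8,0,0,0],[60,0,0,0.4,0,0,0],[60,0,0,0,0,0,0]]])

```text
clock: 2.4
ee_pos: [462.0, -238.5, 58.9]
orientation: [-3.14, 0.003, 0.099]
wrist_force: [0.1, 0.4, 0.0]
gripper_width: 59.9
finger_force: 0.0
```

```bash
python3 - <<'E'
from h import *
print(bot.get_obs()["ee_pos"])
a=bot.grab_frame("wrist");b=bot.grab_frame("scene")[150:330,220:480]
cv2.imwrite("pics/w1.png",np.hstack([cv2.resize(a,(448,280)),cv2.resize(b,(352,280))])[:,:,::-1])
E
```

```text
[ 461.99710237 -238.45148105   58.91246957]
```

View pics/w1.png

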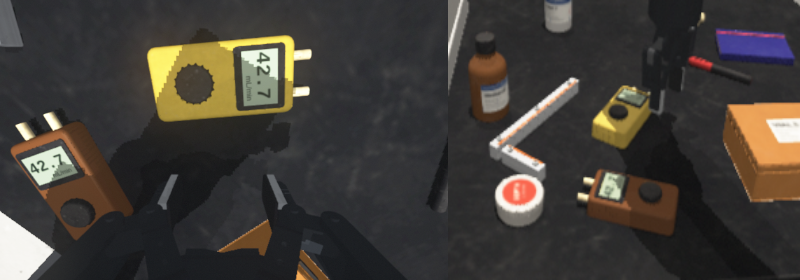

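The wrist view shows the fingers squarely in front of the meter's long side, with the brown meter clear to the left. I'll descend and push.

Call:
arm_command(targets=[[[60,0,0,0.6,0,0,0],[60,0,0,0.6,0,0,0],[60,0,0,0.5,0,0,0],[60,0,0,0.07,0,0,0],[60,0.3,0,0,0,0,0],[60,0.3,0,0,0,0,0],[60,0.3,0,0,0,0,0],[60,0.3,0,0,0,0,0],[60,0.3,0,0,0,0,0],[60,0.3,0,0,0,0,0]]])

```text
clock: 3.5
ee_pos: [517.4, -233.5, 7.3]
orientation: [3.142, 0.0, 0.099]
wrist_force: [-1.0, -0.7, 1.0]
gripper_width: 60.1
finger_force: 0.7
```

Call:
arm_command(targets=[[[60,0.25,0,0,0,0,0],[60,0.25,0,0,0,0,0],[60,0.25,0,0,0,0,0],[60,0.25,0,0,0,0,0],[60,0,0,0,0,0,0]]])

```text
clock: 4.0
ee_pos: [548.1, -230.2, 7.2]
orientation: [3.141, -0.001, 0.1]
wrist_force: [0.3, 0.0, -0.5]
gripper_width: 59.9
finger_force: 0.0
```

```bash
python3 - <<'E'
from h import *
print(bot.get_obs()["ee_pos"])
a=bot.grab_frame("wrist");b=bot.grab_frame("scene")[150:330,220:480]
cv2.imwrite("pics/w2.png",np.hstack([cv2.resize(a,(448,280)),cv2.resize(b,(352,280))])[:,:,::-1])
E
```

```text
[ 548.09842721 -230.22693884    7.18565933]
```

View pics/w2.png

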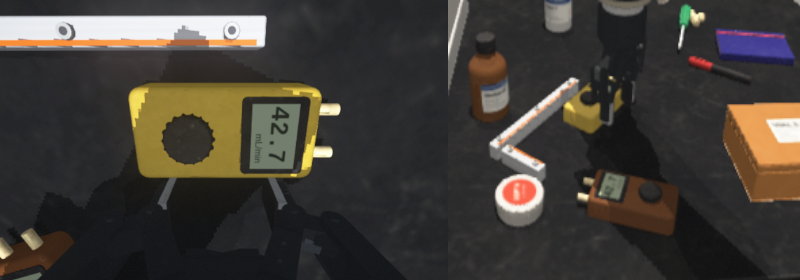

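The meter is parallel to the rail, about 22 mm short of it (rail edge at row 50, meter edge at row 83).

Call:
arm_command(targets=[[[60,0.2,0,0,0,0,0],[60,0.2,0,0,0,0,0],[60,0.15,0,0,0,0,0],[60,0.1,0,0,0,0,0],[60,0.07,0,0,0,0,0]]])

```text
clock: 4.6
ee_pos: [568.2, -228.4, 7.2]
orientation: [-3.142, 0.0, 0.099]
wrist_force: [-1.2, 0.6, 0.9]
gripper_width: 59.9
finger_force: 0.7
```

Call:
arm_command(targets=[[[60,0.07,0,0,0,0,0],[60,0.0,0,0,0,0,0]]])

```text
clock: 4.8
ee_pos: [569.3, -228.4, 7.0]
orientation: [-3.141, 0.002, 0.099]
wrist_force: [-3.6, -0.3, 1.7]
gripper_width: 59.8
finger_force: 1.8
```

Call:
arm_command(targets=[[[60,0.07,0,0,0,0,0],[60,0.0,0,0,0,0,0]]])

```text
clock: 5.0
ee_pos: [569.4, -228.3, 6.9]
orientation: [-3.141, 0.005, 0.099]
wrist_force: [-10.7, -1.3, 6.5]
gripper_width: 60.4
finger_force: 4.8
```

Call:
arm_command(targets=[[[60,0.07,0,0,0,0,0],[60,0.0,0,0,0,0,0]]])

```text
clock: 5.2
ee_pos: [569.4, -228.3, 6.7]
orientation: [-3.14, 0.008, 0.099]
wrist_force: [-15.0, -0.9, 9.7]
gripper_width: 60.3
finger_force: 7.7
```

Call:
arm_command(targets=[[[60,-0.4,0,0,0,0,0],[60,-0.4,0,0,0,0,0],[60,0,0,-0.8,0,0,0],[60,0,0,-0.8,0,0,0],[60,0,0,-0.8,0,0,0],[0,0.5,0.79,-0.3,0,0,0],[0,0.5,0.79,0,0,0,0],[0,0.5,0.79,0,0,0,0],[0,0.5,0.79,0,0,0,0]]])

```text
clock: 6.1
ee_pos: [620.2, -319.6, 88.6]
orientation: [3.141, -0.001, 0.099]
wrist_force: [0.3, 0.4, -0.7]
gripper_width: 1.7
finger_force: 0.0
```

```bash
python3 - <<'E'
from h import *
o=bot.get_obs();print(o["qpos"],o["ee_pos"],o["orientation"])
E
```

```text
[ 0.38854335  0.73978602  0.03599453  1.52959051 -0.03222219  0.87129759
 -1.03562475] [ 620.21517855 -319.55229076   88.61287521] [ 3.14119704e+00 -1.49539108e-03  9.93239491e-02]
```

Call:
arm_command(targets=[[[0,0,0,0,0,0,-8.5],[0,0,0,0,0,0,-8.5],[0,0,0,0,0,0,-8.5],[0,0,0,0,0,0,-8.5],[0,0,0,0,0,0,-8.5],[0,0,0,0,0,0,-8.5],[0,0,0,0,0,0,-8.5],[0,0,0,0,0,0,-8.5],[0,0,0,0,0,0,-8.5],[0,0,0,0,0,0,-8.5],[0,0,0,0,0,0,-5],[0,0,0,0,0,0,0]]])

```text
clock: 7.3
ee_pos: [619.3, -318.9, 88.2]
orientation: [3.141, -0.0, 1.671]
wrist_force: [-0.3, 0.4, -0.6]
gripper_width: -0.0
finger_force: 0.0
```

```bash
python3 - <<'E'
from h import *
o=bot.get_obs();print(o["qpos"],o["ee_pos"],o["orientation"])
a=bot.grab_frame("wrist");b=bot.grab_frame("scene")[150:330,220:480]
cv2.imwrite("pics/w3.png",np.hstack([cv2.resize(a,(448,280)),cv2.resize(b,(352,280))])[:,:,::-1])
E
```

```text
[ 0.63123404  0.76081266 -0.39979073  1.52165297  0.34113236  0.92803002
  0.22495617] [ 619.31658465 -318.86693764   88.15204474] [ 3.14073564e+00 -2.70618840e-04  1.67099367e+00]
```

View pics/w3.png

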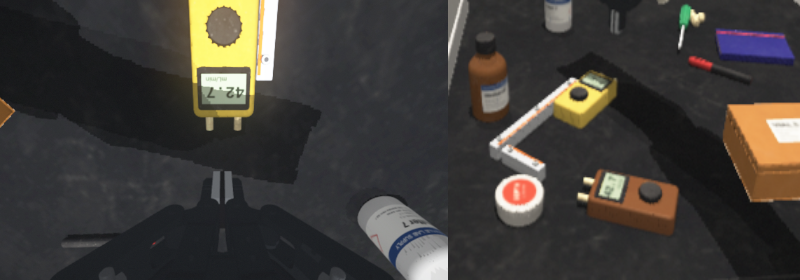

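The closed fingers (column 222) are centred behind the stub end (column 223), and the meter is flush on the rail. Before descending I check the clearance to the white bottle.

```bash
python3 - <<'E'
from h import *
print(ray("scene",[[302,170]],0),ray("side",[[424,234]],0))
E
```

```text
[[ 812.01908074 -377.38045199    0.        ]] [[ 825.84079936 -413.07126823    0.        ]]
```

Call:
arm_command(targets=[[[0,0,0,0.7,0,0,0],[0,0,0,0.7,0,0,0],[0,0,0,0.7,0,0,0],[0,0,0,0.6,0,0,0],[0,0.3,0,0,0,0,0],[0,0.3,0,0,0,0,0],[0,0.3,0,0,0,0,0],[0,0.3,0,0,0,0,0],[0,0.3,0,0,0,0,0],[0,0.3,0,0,0,0,0]]])

```text
clock: 8.4
ee_pos: [614.5, -264.3, 8.0]
orientation: [3.141, 0.001, 1.67]
wrist_force: [-0.1, -1.1, 1.3]
gripper_width: -0.1
finger_force: 0.7
```

Call:
arm_command(targets=[[[0,0.25,0,0,0,0,0],[0,0.25,0,0,0,0,0],[0,0.25,0,0,0,0,0],[0,0.25,0,0,0,0,0],[0,0.25,0,0,0,0,0],[0,0.25,0,0,0,0,0],[0,0.25,0,0,0,0,0],[0,0.25,0,0,0,0,0],[0,0,0,0,0,0,0]]])

```text
clock: 9.3
ee_pos: [608.2, -203.1, 7.1]
orientation: [-3.141, -0.001, 1.672]
wrist_force: [-0.0, -0.0, -0.5]
gripper_width: -0.0
finger_force: 0.0
```

```bash
python3 - <<'E'
from h import *
o=bot.get_obs();print(o["ee_pos"],o["orientation"])
a=bot.grab_frame("wrist");b=bot.grab_frame("scene")[150:330,220:480]
cv2.imwrite("pics/w4.png",np.hstack([cv2.resize(a,(448,280)),cv2.resize(b,(352,280))])[:,:,::-1])
E
```

```text
[ 608.2100304  -203.11251243    7.13538237] [-3.14137775e+00 -1.20489280e-03  1.67203760e+00]
```

View pics/w4.png

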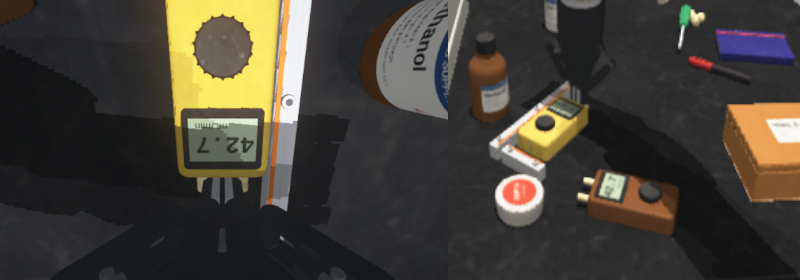

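The meter slid along the rail with the bottle clear on the right. About 26 mm remain to the end stop.

Call:
arm_command(targets=[[[0,0.2,0,0,0,0,0],[0,0.2,0,0,0,0,0],[0,0.15,0,0,0,0,0],[0,0.1,0,0,0,0,0],[0,0.07,0,0,0,0,0],[0,0,0,0,0,0,0]]])

```text
clock: 10.0
ee_pos: [606.1, -183.2, 7.3]
orientation: [3.142, -0.0, 1.671]
wrist_force: [0.3, 0.1, -0.2]
gripper_width: -0.2
finger_force: 0.0
```

Call:
arm_command(targets=[[[0,0.07,0,0,0,0,0],[0,0.07,0,0,0,0,0],[0,0.0,0,0,0,0,0]]])

```text
clock: 10.3
ee_pos: [605.7, -179.1, 7.2]
orientation: [3.142, -0.0, 1.67]
wrist_force: [0.5, 0.1, -0.2]
gripper_width: -0.3
finger_force: 0.0
```

Call:
arm_command(targets=[[[0,0.07,0,0,0,0,0],[0,0.0,0,0,0,0,0]]])

```text
clock: 10.5
ee_pos: [605.6, -178.4, 7.3]
orientation: [3.141, 0.001, 1.669]
wrist_force: [1.2, -4.1, 0.5]
gripper_width: 0.4
finger_force: 2.0
```

Call:
arm_command(targets=[[[0,0.07,0,0,0,0,0],[0,0.0,0,0,0,0,0]]])

```text
clock: 10.7
ee_pos: [605.6, -178.4, 7.5]
orientation: [3.141, 0.003, 1.668]
wrist_force: [2.7, -9.9, -0.4]
gripper_width: -0.1
finger_force: 4.9
```

Call:
arm_command(targets=[[[0,-0.5,0,0,0,0,0],[0,-0.5,0,0,0,0,0],[0,0,0,-0.9,0,0,0],[0,0,0,-0.9,0,0,0],[0,0,0,-0.9,0,0,0],[0,0,0,0,0,0,8.5],[0,0,0,0,0,0,8.5],[0,0,0,0,0,0,8.5],[0,0,0,0,0,0,8.5],[0,0,0,0,0,0,8.5],[0,0,0,0,0,0,8.5],[0,0,0,0,0,0,8.5]]])

```text
clock: 11.9
ee_pos: [608.1, -205.9, 88.1]
orientation: [-3.141, -0.0, 0.625]
wrist_force: [0.5, -1.0, 0.2]
gripper_width: -0.0
finger_force: 0.0
```

Call:
arm_command(targets=[[[0,0,0,0,0,0,8.5],[0,0,0,0,0,0,8.5],[0,0,0,0,0,0,8.5],[0,0,0,0,0,0,5],[0,-0.52,-0.84,0,0,0,0],[0,-0.52,-0.84,0,0,0,0],[0,-0.52,-0.84,0,0,0,0],[60,-0.5,-0.83,0,0,0,0],[60,0,0,0,0,0,0],[60,0,0,0,0,0,0]]])

```text
clock: 12.9
ee_pos: [537.0, -111.4, 88.4]
orientation: [-3.141, -0.0, 0.1]
wrist_force: [0.1, -0.5, -0.3]
gripper_width: 43.5
finger_force: 0.0
```

```bash
python3 - <<'E'
from h import *
o=bot.get_obs();print(o["ee_pos"],o["orientation"],o["gripper_width"])
a=bot.grab_frame("wrist");b=bot.grab_frame("side")[150:260,220:380]
cv2.imwrite("pics/w5.png",np.hstack([cv2.resize(a,(448,280)),cv2.resize(b,(352,280))])[:,:,::-1])
E
```

```text
[ 537.01304344 -111.37091516   88.38716892] [-3.14134280e+00 -2.94484246e-04  1.00090398e-01] 43.485475548109854
```

View pics/w5.png

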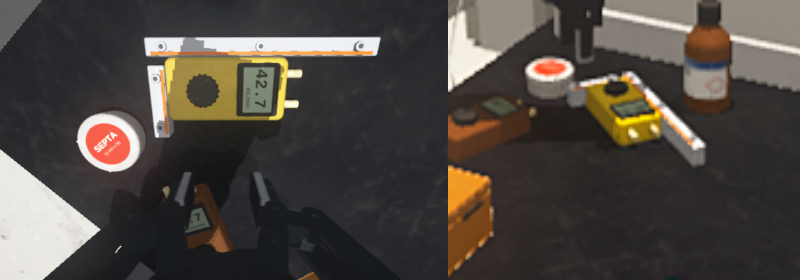

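The meter looks seated against both bars, with the tin, bottle and brown meter undisturbed. One light two-finger press will seat it against the long rail.

Call:
arm_command(targets=[[[60,0,0,0.7,0,0,0],[60,0,0,0.7,0,0,0],[60,0,0,0.7,0,0,0],[60,0,0,0.6,0,0,0],[60,0.2,0,0,0,0,0],[60,0.2,0,0,0,0,0],[60,0.15,0,0,0,0,0],[60,0.05,0,0,0,0,0],[60,0.05,0,0,0,0,0],[60,0,0,0,0,0,0]]])

```text
clock: 14.0
ee_pos: [556.5, -109.3, 7.6]
orientation: [3.141, -0.001, 0.099]
wrist_force: [0.5, -0.6, -0.4]
gripper_width: 60.2
finger_force: 0.0
```

Call:
arm_command(targets=[[[60,0.06,0,0,0,0,0],[60,0.06,0,0,0,0,0],[60,0,0,0,0,0,0]]])

```text
clock: 14.3
ee_pos: [557.1, -109.0, 6.9]
orientation: [-3.141, 0.005, 0.099]
wrist_force: [-7.8, -0.6, 5.9]
gripper_width: 59.9
finger_force: 3.7
```

Call:
arm_command(targets=[[[60,-0.3,0,0,0,0,0],[60,-0.4,0,0,0,0,0],[60,0,0,-0.9,0,0,0],[60,0,0,-0.9,0,0,0],[60,0,0,-0.9,0,0,0],[60,0,0,-0.9,0,0,0],[60,0,0,0,0,0,0],[60,0,0,0,0,0,0]]])

```text
clock: 15.1
ee_pos: [539.0, -111.1, 115.6]
orientation: [3.141, -0.002, 0.099]
wrist_force: [0.7, -0.5, -1.1]
gripper_width: 60.3
finger_force: 0.0
```

```bash
python3 - <<'E'
from h import *
o=bot.get_obs();T=np.eye(4);T[:3,:3]=R.from_euler("xyz",o["orientation"]).as_matrix();T[:3,3]=o["ee_pos"]
a=bot.grab_frame("wrist"); p=bot.camera_params("wrist"); K=np.array(p["camera_matrix"]); W=T@np.array(p["tool_from_camera"])
def rz(uv,z):
    d=(W[:3,:3]@np.linalg.inv(K)@np.c_[uv,np.ones(len(uv))].T).T; return (W[:3,3]+d*((z-W[2,3])/d[:,2])[:,None])[:,:2].astype(np.float32)
h=cv2.cvtColor(a,cv2.COLOR_RGB2HSV)
k=cv2.inRange(h,(22,90,80),(34,255,255)); n,l,s,_=cv2.connectedComponentsWithStats(k); k=(l==1+s[1:,4].argmax()).astype(np.uint8)
m=cv2.minAreaRect(rz(cv2.convexHull(np.vstack(cv2.findContours(k,0,2)[0]))[:,0],26)); print("meter",m,cv2.boxPoints(m))
x,y,w,hh=cv2.boundingRect(k)
o2=cv2.inRange(h,(4,110,130),(20,255,255)); o2[y+hh//3:]=0
v,u=np.nonzero(o2); P=rz(np.c_[u,v],22); P=P[P[:,1]<-55]
f=cv2.fitLine(P,cv2.DIST_HUBER,0,.01,.01).ravel(); print("rail",f,len(P),np.arctan2(f[1],f[0]))
cv2.imwrite("pics/w6.png",a[:,:,::-1][:,100:600])
E
```

```text
meter ((599.0343627929688, -109.1576156616211), (59.53650665283203, 115.28168487548828), 5.710605144500732) [[ 563.67834   -54.764893]
 [ 575.1493   -169.47444 ]
 [ 634.3904   -163.55034 ]
 [ 622.91943   -48.84079 ]]
rail [ 1.02537535e-01 -9.94729161e-01  6.36067871e+02 -1.46426956e+02] 1008 -1.4680783
```

View pics/w6.png

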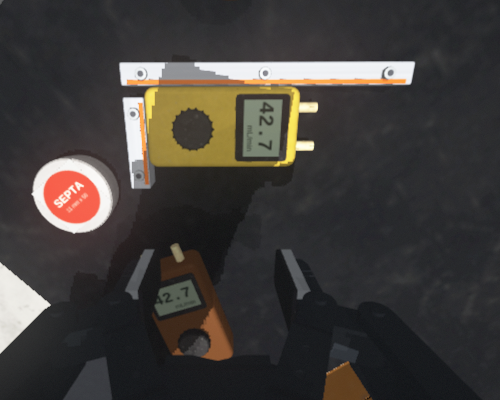

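The picture shows the meter flush under the rail and its dial end on the stop at (148,125). Its angle is within 0.005 rad of the rail's, and the hand is clear.

```bash
python3 -c "
from station import bot
print(bot.finish_job())"
```

```text
the job is handed in; nothing more can be done
None
```

I pushed the yellow flow meter into the fence corner, flush along the long rail and with its dial end against the end stop; the tin, bottle and marker were not touched, the hand is clear, and the job is handed in (no verdict was returned).

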